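# Put the spanners away on the keypad tool rack and lock it

### The job

Put the spanners away on the bench's sloping tool rack. First wake the rack by pressing the large round key on its key panel; then hang every loose spanner on the bench by its ring end, one to a peg, pushed home so that the ring lies against the sloping face; and then lock the rack by pressing, seen from the robot's side, the right, the left, the middle and again the right key of the far row, in that order, and last the square key, which must be held down for two seconds. Press each key fully down, one at a time, and let it come up again; never press the small key in the middle of the near row, leave the other things on the bench where they are, and at the end every spanner must still hang.

Things in the scene. Friction and masses are not known exactly. Their poses are not given: they have to be found in the camera images.
- spanner1: steel combination spanner, 142 x 13 mm thick, 130 g, flat on the bench, ring end away from robot within 20 deg of +x; may be absent; all alike. Origin: centre of ring hole, mid-thickness. x: out through the ring; z: square to flat faces; y: across. Hole 20, ring 32 wide. Handle 14 wide, 9 thick, x -95 to -14; take it at x = -55, near its mass centre. Open jaw, 32 wide, ends at -126
- spanner2: steel combination spanner, 142 x 13 mm thick, 130 g, flat on the bench, ring end away from robot within 20 deg of +x; may be absent; all alike. Origin: centre of ring hole, mid-thickness. x: out through the ring; z: square to flat faces; y: across. Hole 20, ring 32 wide. Handle 14 wide, 9 thick, x -95 to -14; take it at x = -55, near its mass centre. Open jaw, 32 wide, ends at -126
- spanner3: steel combination spanner, 142 x 13 mm thick, 130 g, flat on the bench, ring end away from robot within 20 deg of +x; may be absent; all alike. Origin: centre of ring hole, mid-thickness. x: out through the ring; z: square to flat faces; y: across. Hole 20, ring 32 wide. Handle 14 wide, 9 thick, x -95 to -14; take it at x = -55, near its mass centre. Open jaw, 32 wide, ends at -126
- spanner4: steel combination spanner, 142 x 13 mm thick, 130 g, flat on the bench, ring end away from robot within 20 deg of +x; may be absent; all alike. Origin: centre of ring hole, mid-thickness. x: out through the ring; z: square to flat faces; y: across. Hole 20, ring 32 wide. Handle 14 wide, 9 thick, x -95 to -14; take it at x = -55, near its mass centre. Open jaw, 32 wide, ends at -126
- spanner5: steel combination spanner, 142 x 13 mm thick, 130 g, flat on the bench, ring end away from robot within 20 deg of +x; may be absent; all alike. Origin: centre of ring hole, mid-thickness. x: out through the ring; z: square to flat faces; y: across. Hole 20, ring 32 wide. Handle 14 wide, 9 thick, x -95 to -14; take it at x = -55, near its mass centre. Open jaw, 32 wide, ends at -126
- peg1: steel peg 1 of 5 on the rack, counted from the left as seen from the robot: 10 mm thick, 35 mm long, tapered tip, pegs 50 mm apart. Origin: centre of its foot on the sloping face. Own z runs out along the peg (square to the face, towards the robot and 45 deg up), x up the slope, y to the left along the rack. With a ring home on it, the hole's centre is 7 to 9 mm from the origin
- peg2: steel peg 2 of 5 on the rack, counted from the left as seen from the robot: 10 mm thick, 35 mm long, tapered tip, pegs 50 mm apart. Origin: centre of its foot on the sloping face. Own z runs out along the peg (square to the face, towards the robot and 45 deg up), x up the slope, y to the left along the rack. With a ring home on it, the hole's centre is 7 to 9 mm from the origin
- peg3: steel peg 3 of 5 on the rack, counted from the left as seen from the robot: 10 mm thick, 35 mm long, tapered tip, pegs 50 mm apart. Origin: centre of its foot on the sloping face. Own z runs out along the peg (square to the face, towards the robot and 45 deg up), x up the slope, y to the left along the rack. With a ring home on it, the hole's centre is 7 to 9 mm from the origin
- peg4: steel peg 4 of 5 on the rack, counted from the left as seen from the robot: 10 mm thick, 35 mm long, tapered tip, pegs 50 mm apart. Origin: centre of its foot on the sloping face. Own z runs out along the peg (square to the face, towards the robot and 45 deg up), x up the slope, y to the left along the rack. With a ring home on it, the hole's centre is 7 to 9 mm from the origin
- peg5: steel peg 5 of 5 on the rack, counted from the left as seen from the robot: 10 mm thick, 35 mm long, tapered tip, pegs 50 mm apart. Origin: centre of its foot on the sloping face. Own z runs out along the peg (square to the face, towards the robot and 45 deg up), x up the slope, y to the left along the rack. With a ring home on it, the hole's centre is 7 to 9 mm from the origin
- rack: fixed grey sheet-steel rack, 272 mm wide, origin at the centre of its underside, x away from the robot. Its face slopes up away from the robot at 45 deg and reaches 25 mm above and 125 mm below the pegs' feet along the slope; lower edge 30 mm, pegs' feet 118 mm above the bench. A spanner goes on ring up-slope, handle down-slope, flat to the face, and stays so
- panel: fixed box 125 (x) x 180 (y) x 30 mm, black top, six white spring keys proud of black collars. Origin: centre of underside; x away from robot, y left. Key tops (mm), 48 above bench, moving straight down: far row, 22 mm round: left (28,54), middle (28,0), right (28,-54); near row: 36 mm round wake (-28,54), 22 mm round, not to press (-28,0), 34 mm square lock (-28,-54)
- key_wake (a joint): large round wake key, near row, left: travel of the key in m, 0 up, 0.006 fully down, counts as pressed beyond 0.0045; springs back. Spring: 1.5 N to start, 5 N at full travel
- key_left (a joint): left key of the far row: travel of the key in m, 0 up, 0.006 fully down, counts as pressed beyond 0.0045; springs back. Spring: 1.5 N to start, 5 N at full travel
- key_middle (a joint): middle key of the far row: travel of the key in m, 0 up, 0.006 fully down, counts as pressed beyond 0.0045; springs back. Spring: 1.5 N to start, 5 N at full travel
- key_right (a joint): right key of the far row: travel of the key in m, 0 up, 0.006 fully down, counts as pressed beyond 0.0045; springs back. Spring: 1.5 N to start, 5 N at full travel
- key_lock (a joint): square lock key, near row, right: travel of the key in m, 0 up, 0.006 fully down, counts as pressed beyond 0.0045; springs back. Spring: 1.5 N to start, 5 N at full travel
- key_spare (a joint): small key in the middle of the near row, not to be pressed: travel of the key in m, 0 up, 0.006 fully down, counts as pressed beyond 0.0045; springs back. Spring: 1.5 N to start, 5 N at full travel
- socket_a: steel socket, 26 mm wide, 36 mm high, a bystander to be left alone; origin on its underside
- socket_b: steel socket, 25 mm wide, 30 mm high, a bystander to be left alone; origin on its underside
- bolt: hexagon bolt standing on its head, 22 mm wide, 30 mm high, a bystander to be left alone; origin on its underside
- spraycan: spray can, 60 mm wide, 190 mm high, a bystander to be left alone; origin on its underside
- dish: steel parts dish, 110 mm wide, 35 mm high, a bystander to be left alone; origin on its underside
- screwdriver: screwdriver lying on the bench, a bystander to be left alone; origin on its underside
Mind the look-alikes: they are no part of the job. Leave any green look-alike of the spanner4 alone.

How it is judged:
On the way, in this order (a step that is already met when the one before it is completed fails the run):
1. the large round wake key is pressed fully down, alone (value of joint key_wake above 0.0045 m and value of joint each of key_left, key_middle, key_right, key_lock, key_spare below 0.002 m), for 0.05 s.
2. every spanner present hangs on a peg of its own, its ring against the face, and is let go ((distance between spanner1 and peg1 below 0.014 m or distance between spanner1 and peg2 below 0.014 m or distance between spanner1 and peg3 below 0.014 m or distance between spanner1 and peg4 below 0.014 m or distance between spanner1 and peg5 below 0.014 m) and (distance between spanner2 and peg1 below 0.014 m or distance between spanner2 and peg2 below 0.014 m or distance between spanner2 and peg3 below 0.014 m or distance between spanner2 and peg4 below 0.014 m or distance between spanner2 and peg5 below 0.014 m) and (distance between spanner3 and peg1 below 0.014 m or distance between spanner3 and peg2 below 0.014 m or distance between spanner3 and peg3 below 0.014 m or distance between spanner3 and peg4 below 0.014 m or distance between spanner3 and peg5 below 0.014 m) and (distance between spanner4 and peg1 below 0.014 m or distance between spanner4 and peg2 below 0.014 m or distance between spanner4 and peg3 below 0.014 m or distance between spanner4 and peg4 below 0.014 m or distance between spanner4 and peg5 below 0.014 m) and (distance between spanner5 and peg1 below 0.014 m or distance between spanner5 and peg2 below 0.014 m or distance between spanner5 and peg3 below 0.014 m or distance between spanner5 and peg4 below 0.014 m or distance between spanner5 and peg5 below 0.014 m) and contact force between the fingers and spanner1 below 0.1 N and contact force between the fingers and spanner2 below 0.1 N and contact force between the fingers and spanner3 below 0.1 N and contact force between the fingers and spanner4 below 0.1 N and contact force between the fingers and spanner5 below 0.1 N), for 0.2 s.
3. then the right key of the far row is pressed fully down, alone (value of joint key_right above 0.0045 m and value of joint each of key_wake, key_left, key_middle, key_lock, key_spare below 0.002 m), for 0.05 s.
4. then the left key of the far row is pressed fully down, alone (value of joint key_left above 0.0045 m and value of joint each of key_wake, key_middle, key_right, key_lock, key_spare below 0.002 m), for 0.05 s.
5. then the middle key of the far row is pressed fully down, alone (value of joint key_middle above 0.0045 m and value of joint each of key_wake, key_left, key_right, key_lock, key_spare below 0.002 m), for 0.05 s.
6. then the right key of the far row is pressed fully down, alone (all of step 3), for 0.05 s.
7. then the square lock key is held fully down, alone, for two seconds (1.8 s count) (value of joint key_lock above 0.0045 m and value of joint each of key_wake, key_left, key_middle, key_right, key_spare below 0.002 m), for 1.8 s.
At the end, for the whole second after the job is handed in: every spanner present hangs at rest by its ring, one to a peg (hole centre within 14 mm of the foot of a peg, which only a ring over the peg and against the face can reach), and all keys are up again (within 1.5 mm) ((distance between spanner1 and peg1 below 0.014 m or distance between spanner1 and peg2 below 0.014 m or distance between spanner1 and peg3 below 0.014 m or distance between spanner1 and peg4 below 0.014 m or distance between spanner1 and peg5 below 0.014 m) and (distance between spanner2 and peg1 below 0.014 m or distance between spanner2 and peg2 below 0.014 m or distance between spanner2 and peg3 below 0.014 m or distance between spanner2 and peg4 below 0.014 m or distance between spanner2 and peg5 below 0.014 m) and (distance between spanner3 and peg1 below 0.014 m or distance between spanner3 and peg2 below 0.014 m or distance between spanner3 and peg3 below 0.014 m or distance between spanner3 and peg4 below 0.014 m or distance between spanner3 and peg5 below 0.014 m) and (distance between spanner4 and peg1 below 0.014 m or distance between spanner4 and peg2 below 0.014 m or distance between spanner4 and peg3 below 0.014 m or distance between spanner4 and peg4 below 0.014 m or distance between spanner4 and peg5 below 0.014 m) and (distance between spanner5 and peg1 below 0.014 m or distance between spanner5 and peg2 below 0.014 m or distance between spanner5 and peg3 below 0.014 m or distance between spanner5 and peg4 below 0.014 m or distance between spanner5 and peg5 below 0.014 m) and linear speed of each of spanner1, spanner2, spanner3, spanner4, spanner5 below 0.03 m/s and value of joint each of key_wake, key_left, key_middle, key_right, key_lock, key_spare below 0.0015 m); the robot touches nothing.
It fails at once if the small middle key of the near row is pressed (value of joint key_spare above 0.003 m).
It fails at once if a bystander is moved more than 50 mm (distance of any of socket_a, socket_b, bolt, spraycan, dish, screwdriver from where it was at the start of the episode above 0.05 m).
It fails at once if the spray can is knocked over (angle between spraycan's own z axis and vertical above 0.5 rad).
Of spanner1, spanner2, spanner3, spanner4, spanner5 only 3 to 5 are there at a start; the rules pass over those that are not, and their reading is None.
At some moment in a run one of spanner1, spanner2, spanner3, spanner4, spanner5 may be knocked a few centimetres aside while the robot is not near it.
Once in a run the grip may slacken for a moment while it holds something.
It also fails if it takes over 210 s, if anything falls off the work surface, if the arm or the gripper's body presses on something with over 40 N, if the wrist force passes 120 N, or if a joint passes its speed limit or range.

### The arm

A 6-joint arm with a two-finger parallel gripper is mounted at the origin on the work surface. World frame = base frame: x ahead of the robot, y to its left, z up, the work surface at z = 0. Lengths are in m, angles in rad, forces in N, time in s.
With the tool pointing down it reaches from about 0.325 to 0.925 m from the base axis. Payload 3.1 kg.
Tool frame: the origin (TCP) lies at the very end of the fingers, on their centre line; the grasp point (between the pads) lies 19 mm behind it; z points along the fingers, y is the direction in which the jaws open and shut (so a half turn about z gives the same grasp; the last joint's range is limited). The gripper opens to 85 mm and grips with 20 to 120 N. Pads are 22 mm wide; open, the fingers measure 114 mm over their backs; the gripper's body (76 mm by 85 mm) begins 54 mm behind the grasp point. The pads swing forward as they close: fully open they stand 13 mm farther back than shut.
Start: joints at [-1.408, 0.217, 1.613, -0, 1.311, -0.112], TCP at [0.17, -0.602, 0.231] pointing down, gripper open.
Joint ranges: [-2.75, 2.75], [-0.78, 2.1], [0.31, 2.55], [-1.13, 4.27], [0.13, 2.63], [-2.58, 2.58]. Speed limits (rad/s): [2.79, 2.79, 3.14, 3.14, 3.14, 3.14].

### API

Orientations are given as a unit quaternion [x, y, z, w].
In Python, from rig import ctrl gives the robot as it stands. Calls block until the motion is done:
- ctrl.movep(position, orientation): joint-space move of the TCP to a pose.
- ctrl.line_to(position, rotation=None, feed=0.15): straight line of the TCP; rotation=None keeps the orientation; feed is the mean speed in m/s.
- ctrl.movej(angles): joint-space move.
- ctrl.gripper_open() and ctrl.clamp(squeeze=None): open the fingers fully, or close them until they stop; squeeze is the grip in N (None keeps the last).
- ctrl.sleep(seconds).
- ctrl.ik(position, orientation): joint angles nearest the present ones, or None.
- ctrl.sense(): the state.
- ctrl.grab_frame(name): name is "scene" or "top" or "wrist"; returns the picture (400x640x3 uint8, red, green, blue); there is no depth.
- ctrl.camera_info(name): a dict with "vfov" (degrees; the focal length in pixels is half the picture's height over the tangent of half this angle, whatever the lens; pixels are square), "cx", "cy" (the principal point, pixels), "xyz" and "orientation" of the camera in the world. Camera axes: x right, y up, looking along -z (the intrinsics and any distortion apply to the point x, -y, -z); pixel columns grow to the right and rows downward; lengths in m; the calibration is good to about 2 mm. A picture is of the moment at which its call begins: read the wrist's pose just before it. camera_info takes no time and is no camera call; for the wrist camera it gives the pose at the moment of the call.
A pose or a line that the arm cannot do raises ctrl.MotionError and nothing moves.
- ctrl.close_job(): hands the job in, once; it reports no verdict.
The state is a dict: "time": time; "joints": joint angles; "dq": joint speeds; "effort": joint torques, N m; "tcp_pos": TCP position; "tcp_rot": TCP orientation; "ft_force": force on the tool from outside, world axes, zero at the start; "ft_torque": the same for the moment, N m; "gripper_width": finger opening in m.
Only numpy, scipy, OpenCV 4.12 (cv2) and the standard library are available. Lean on these libraries where they do the work, as an engineer would, in place of code of your own. Each camera call takes 0.05 s, during which the arm holds its last target.

## Working session

There is one attempt and no reset: what is moved stays moved. The work goes in short steps, each a Python script; the robot and the scene stay as the last script left them, time stands still between calls to the robot, and variables do not carry over. Pictures are saved under pics/ and viewed, and the job is handed in when it is done.

```bash
ls -la; mkdir -p pics; python3 - <<'E'
from rig import ctrl
import cv2
for n in ("scene","top","wrist"):
    print(n,ctrl.camera_info(n))
    f=ctrl.grab_frame(n); cv2.imwrite(f"pics/{n}0.png",f[:,:,::-1])
print(ctrl.sense())
E
```

```text
total 12
drwxr-xr-x  3 agent agent 4096 Dec  7 14:56 .
drwxr-xr-x 23 root  root  4096 Dec  7 14:56 ..
drwxr-xr-x  2 agent agent 4096 Dec  7 14:56 pics
scene {'vfov': 50.001037630456615, 'cx': 314.32810692969844, 'cy': 193.93675804837378, 'xyz': array([0.95810185, 0.61694213, 0.987547  ]), 'orientation': array([0.10388328, 0.33020298, 0.89087584, 0.29413346])}
top {'vfov': 43.584202000125416, 'cx': 318.30581276349267, 'cy': 195.91577203410733, 'xyz': array([ 0.25025338, -0.00459684,  1.54300746]), 'orientation': array([-0.06066246,  0.05809914,  0.71340729, -0.6956972 ])}
wrist {'vfov': 58.53233651037254, 'cx': 318.47404784201694, 'cy': 197.37353862145602, 'xyz': array([ 0.23959034, -0.5802106 ,  0.37091222]), 'orientation': array([-0.11439897,  0.08736502, -0.59714659,  0.78911101])}
{'time': 0.15, 'joints': array([-1.40819885e+00,  2.17597415e-01,  1.61458654e+00, -3.02106461e-05,
        1.31128632e+00, -1.12209905e-01]), 'dq': array([-0.00100711, -0.00135388, -0.00494787, -0.001998  ,  0.00247968,
        0.00029843]), 'effort': array([-7.01713288e-04, -3.97450233e+01, -3.04417491e+01, -3.24826606e-04,
        5.85822563e-03, -3.60441383e-07]), 'tcp_pos': array([ 0.16950547, -0.60092306,  0.23024701]), 'tcp_rot': array([ 9.90573986e-01,  1.36975536e-01, -3.82409683e-05, -9.38145729e-04]), 'ft_force': array([-0.32638953,  0.85441966, -0.9762772 ]), 'ft_torque': array([ 0.00027479,  0.04421732, -0.00858654]), 'gripper_width': 0.0852637763164246}
```

View pics/scene0.png

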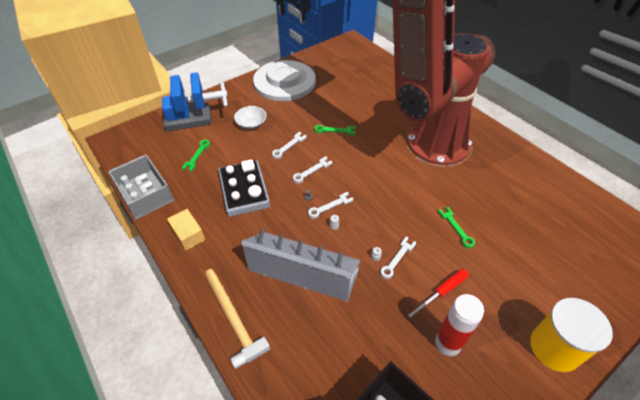

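View pics/top0.png

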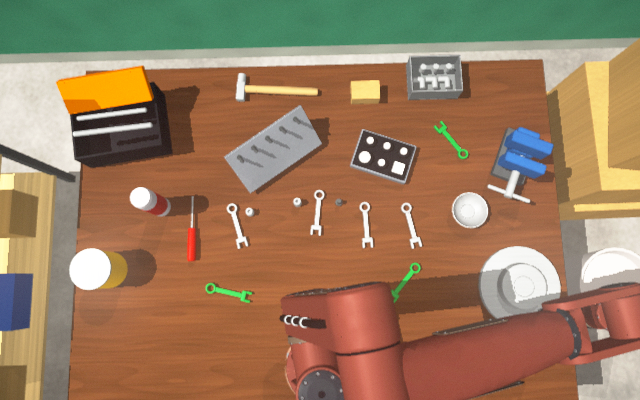

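View pics/wrist0.png

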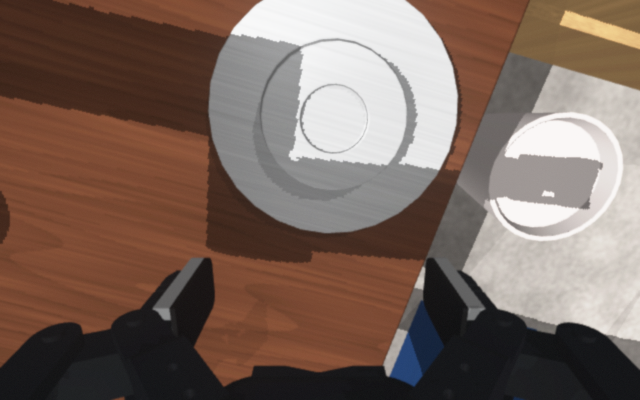

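Top view: four white spanners at about (237,225), (318,212), (366,225) and (411,226). There are three green look-alikes at (452,140), (228,293) and (405,282), which I leave alone. The rack is at (275,148) and the panel at (384,156), both yawed.

```bash
cat > h.py <<'E'
import numpy as np, cv2
from scipy.spatial.transform import Rotation as R
from rig import ctrl
def cam(n): 
    c=dict(ctrl.camera_info(n)); c['f']=200/np.tan(np.radians(c['vfov'])/2); c['R']=R.from_quat(c['orientation']).as_matrix(); return c
def ray(c,uv):
    uv=np.atleast_2d(np.asarray(uv,float))
    d=np.c_[(uv[:,0]-c['cx'])/c['f'],-(uv[:,1]-c['cy'])/c['f'],-np.ones(len(uv))]@c['R'].T
    return d/np.linalg.norm(d,axis=1)[:,None]
def onz(c,uv,z):
    d=ray(c,uv); return c['xyz']+d*((z-c['xyz'][2])/d[:,2])[:,None]
def proj(c,P):
    p=(np.atleast_2d(P)-c['xyz'])@c['R']
    return np.c_[c['cx']+c['f']*p[:,0]/-p[:,2], c['cy']-c['f']*p[:,1]/-p[:,2]]
def grab(n,name=None):
    c=cam(n); f=ctrl.grab_frame(n)[:,:,::-1].copy()
    if name: cv2.imwrite(f'pics/{name}.png',f)
    return c,f
def white(f,v=130,s=60):
    h=cv2.cvtColor(f,cv2.COLOR_BGR2HSV); return ((h[...,1]<s)&(h[...,2]>v)).astype(np.uint8)*255
def comps(m,lo,hi):
    n,l,st,ce=cv2.connectedComponentsWithStats(m)
    return [(i,st[i],ce[i],l==i) for i in range(1,n) if lo<st[i,4]<hi]
E
python3 - <<'E'
from h import *
for n,v in (("top",130),("scene",130)):
    c=cam(n); f=cv2.imread(f'pics/{n}0.png'); m=white(f,v)
    for i,st,ce,mm in comps(m,20,900):
        print(n,st,ce.round(1),onz(c,ce,0.0065)[0].round(3))
c=cam('top');print('panel/rack etc', onz(c,[(384,156),(275,148),(237,225)],0.03).round(3))
f=cv2.imread('pics/top0.png')
cv2.imwrite('pics/topc.png',cv2.resize(f[90:270,210:440],None,fx=3.4,fy=3.4,interpolation=cv2.INTER_CUBIC))
E
```

```text
top [236  73  10  28 223] [240.2  86.8] [0.876 0.242 0.006]
top [ 76 108  70  13 334] [110.8 113.7] [0.796 0.658 0.006]
top [350 129  67  55 393] [380.4 161.6] [ 0.616 -0.201  0.006]
top [366 136   8   8  49] [369.7 139.8] [ 0.688 -0.17   0.006]
top [383 142   8   8  51] [386.4 145.5] [ 0.668 -0.222  0.006]
top [499 144   8  12  47] [502.9 150. ] [ 0.643 -0.588  0.006]
top [400 147   8   8  52] [403.3 150.7] [ 0.649 -0.274  0.006]
top [358 151  13  12 123] [364.2 156.6] [ 0.633 -0.15   0.006]
top [  1 156  41  17 368] [ 14.9 166.6] [0.629 0.953 0.006]
top [377 159   8   8  48] [380.9 162.2] [ 0.614 -0.202  0.006]
top [391 161  14  14 148] [397.7 167.6] [ 0.595 -0.254  0.006]
top [487 169  43  34 450] [509.8 186.2] [ 0.527 -0.6    0.006]
top [  1 175   5  14  24] [  3.2 181.6] [0.582 0.986 0.006]
top [130 187  27  23 480] [142.8 198.2] [0.518 0.545 0.006]
top [310 190  15  46 274] [317.1 213. ] [0.457 0.003 0.006]
top [191 197   3  31  48] [191.7 213.9] [0.465 0.392 0.006]
top [293 198   8   9  57] [296.9 201.7] [0.494 0.065 0.006]
top [227 203  21  46 277] [236.8 226. ] [0.423 0.252 
[... 1354 characters left out ...]
 9   8  59] [235.3 194.7] [ 0.661 -0.204  0.006]
scene [308 192  45  27 341] [329.4 205.1] [ 0.459 -0.002  0.006]
scene [156 199  17  10  25] [163.8 204. ] [ 0.849 -0.299  0.006]
scene [330 215   9  15 107] [334.4 221.6] [0.484 0.054 0.006]
scene [381 237  35  42 392] [397.1 257.6] [0.424 0.248 0.007]
scene [372 247  10  14 102] [376.5 253.3] [0.459 0.206 0.007]
scene [419 293  20  15  69] [429.9 299.2] [0.443 0.385 0.006]
scene [231 337  39  32 559] [250.3 352.3] [0.869 0.233 0.006]
scene [442 348  19   8  88] [450.3 352. ] [0.501 0.504 0.006]
scene [377 395   9   5  31] [380.4 397.5] [0.695 0.482 0.006]
panel/rack etc [[ 0.628 -0.209  0.03 ]
 [ 0.662  0.129  0.03 ]
 [ 0.424  0.247  0.03 ]]
```

View pics/topc.png

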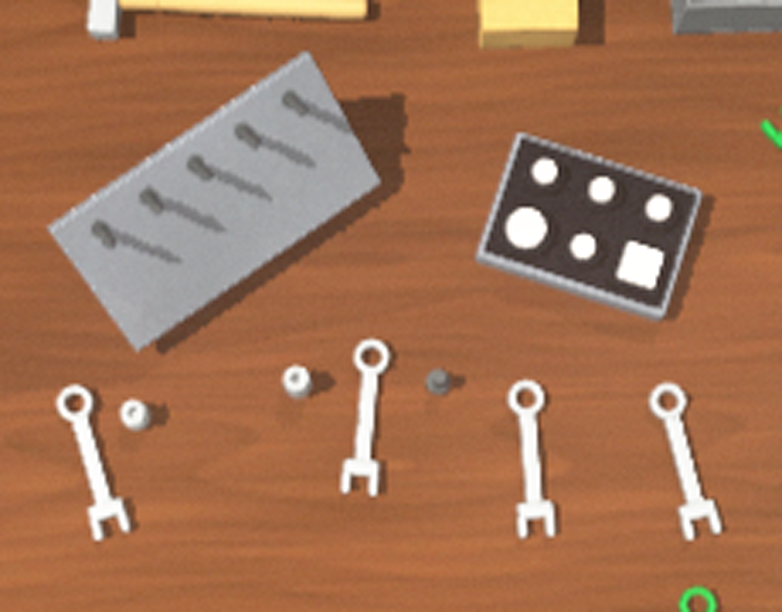

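The crop confirms the four white steel spanners, rings away from the robot. Next, the keys: measure them in both views and fit the panel.

```bash
cat >> h.py <<'E'
KEYS=dict(left=(28,54),middle=(28,0),right=(28,-54),wake=(-28,54),spare=(-28,0),lock=(-28,-54))
KN=['left','middle','right','wake','spare','lock']
def fit2(model,obs): # 2D rigid
    a=np.asarray(model);b=np.asarray(obs);am=a.mean(0);bm=b.mean(0)
    H=(a-am).T@(b-bm);th=np.arctan2(H[0,1]-H[1,0],H[0,0]+H[1,1])
    Rm=np.array([[np.cos(th),-np.sin(th)],[np.sin(th),np.cos(th)]]);t=bm-Rm@am
    return th,t,np.linalg.norm((a@Rm.T+t)-b,axis=1)
def tri(c1,u1,c2,u2):
    d1=ray(c1,u1)[0];d2=ray(c2,u2)[0];A=np.c_[d1,-d2];s=np.linalg.lstsq(A,c2['xyz']-c1['xyz'],rcond=None)[0]
    p=c1['xyz']+s[0]*d1;q=c2['xyz']+s[1]*d2;return (p+q)/2,np.linalg.norm(p-q)
E
python3 - <<'E'
from h import *
M=[np.array(KEYS[k])/1000 for k in KN]
top=[(369.7,139.8),(386.4,145.5),(403.3,150.7),(364.2,156.6),(380.9,162.2),(397.7,167.6)]
sc=[(235.3,194.7),(232.3,181.4),(229.5,168.6),(254.4,190.4),(251,177.4),(247.6,165.1)]
for n,p in(('top',top),('scene',sc)):
    c=cam(n);P=onz(c,p,0.048);th,t,r=fit2(M,P[:,:2]);print(n,np.degrees(th),t,r.round(4));print(P[:,:2].round(4))
a,b=cam('top'),cam('scene')
for k,u,v in zip(KN,top,sc): print(k,tri(a,u,b,v))
E
```

```text
top -20.220470980357042 [ 0.6304821  -0.20640322] [0.0003 0.0005 0.0005 0.0002 0.0003 0.0002]
[[ 0.6758 -0.1653]
 [ 0.6562 -0.216 ]
 [ 0.6384 -0.2671]
 [ 0.6229 -0.1462]
 [ 0.6039 -0.1966]
 [ 0.5857 -0.2472]]
scene -20.202545535973506 [ 0.62861592 -0.20986556] [0.0002 0.0001 0.0006 0.0003 0.0002 0.0006]
[[ 0.6735 -0.1687]
 [ 0.655  -0.2194]
 [ 0.6359 -0.2707]
 [ 0.6208 -0.1498]
 [ 0.6023 -0.2   ]
 [ 0.5842 -0.2505]]
left (array([ 0.67469839, -0.16497942,  0.0522557 ]), np.float64(0.00038467847442038054))
middle (array([ 0.65575021, -0.21582314,  0.05150845]), np.float64(0.0010945606265029943))
right (array([ 0.63735789, -0.26641379,  0.05245713]), np.float64(0.00028023773987303417))
wake (array([ 0.62211969, -0.14603621,  0.05222375]), np.float64(0.0006944988682681362))
spare (array([ 0.60339171, -0.19643253,  0.05174449]), np.float64(0.0008596301142551638))
lock (array([ 0.58526197, -0.24692043,  0.05146706]), np.float64(0.0009236820101861014))
```

```bash
cat >> h.py <<'E'
def down(yaw): return (R.from_euler('z',yaw)*R.from_euler('x',np.pi)).as_quat()
E
python3 - <<'E'
from h import *
th=np.radians(-20.2)
ctrl.clamp(20)
ctrl.movep([0.55,-0.18,0.26],down(th)); s=ctrl.sense(); print(s['time'],s['gripper_width'],s['tcp_pos'],s['ft_force'],s['joints'].round(2))
c,f=grab('wrist','w1'); print(c['xyz'],ray(c,[320,200]))
c,f=grab('top','t1')
E
```

```text
2.9583 -0.0004601231885767071 [ 0.54979768 -0.18072686  0.25992843] [-0.32003339 -0.41572545  0.76174908] [-0.44  0.1   1.7  -0.    1.35  1.49]
[ 0.61811293 -0.20447374  0.40075801] [[-0.27554115  0.09550773 -0.95653298]]
```

View pics/w1.png

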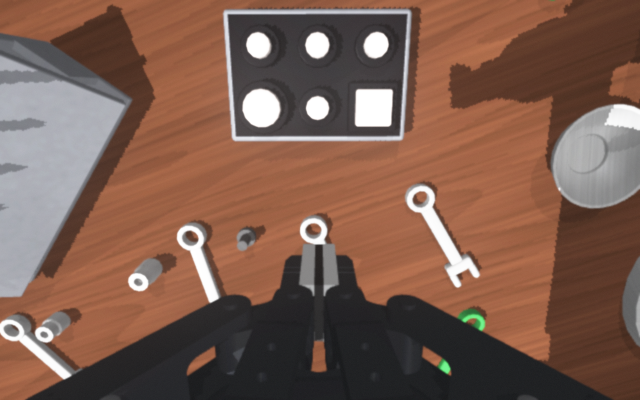

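View pics/t1.png

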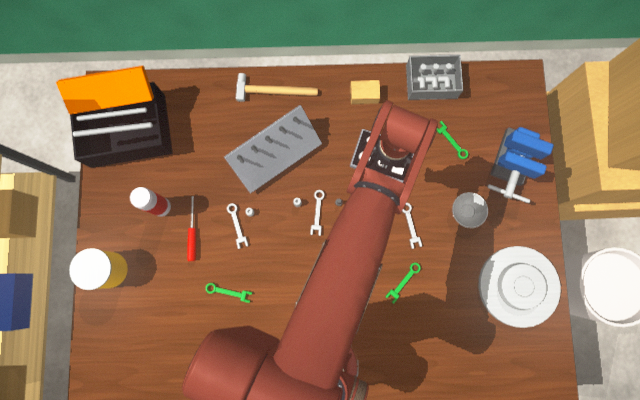

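The wrist view shows the panel's six keys at (259,45), (317,45), (376,45), (262,107), (317,107) and (374,107), with the fingers at the bottom. With the arm moved away, no fifth spanner shows up. Now fit the panel from the wrist view.

```bash
python3 - <<'E'
from h import *
c=cam('wrist');f=cv2.imread('pics/w1.png');m=white(f,170,60);m[:13]=0;m[137:]=0;m[:,:232]=0;m[:,405:]=0
L=[]
for i,st,ce,mm in comps(m,200,3000): print(st,ce.round(1));L.append(ce) if st[2]<60 else 0
L=np.array(L);L=L[np.argsort(L[:,1])];U=np.r_[L[:3][np.argsort(L[:3,0])],L[3:][np.argsort(L[3:,0])]]
M=[np.array(KEYS[k])/1000 for k in KN]
for z in(.046,.048,.05):
    P=onz(c,U,z);th,t,r=fit2(M,P[:,:2]);print(np.degrees(th),t,(r*1e3).round(1))
    print('scale',np.linalg.norm(P[0]-P[2])/.108,np.linalg.norm(P[0]-P[3])/.056)
# TCP check
print(proj(c,ctrl.sense()['tcp_pos']))
E
```

```text
[246  32  25  27 498] [258.   44.8]
[305  32  24  27 487] [316.8  44.7]
[364  32  25  26 504] [375.7  44.7]
[ 242   89   38   38 1139] [260.8 107.6]
[ 355   89   38   38 1379] [373.2 107.4]
[306  96  23  24 427] [317.1 107.6]
-20.165566328206012 [ 0.63074709 -0.20826621] [0.1 0.1 0.2 0.2 0.1 0.2]
scale 1.0029916470205598 1.0009985956598533
-20.165566328206 [ 0.63067558 -0.20824576] [0.2 0.1 0.2 0.2 0.1 0.2]
scale 0.9973366012854087 0.995354787103627
-20.165566328206 [ 0.63060408 -0.20822531] [0.5 0.3 0.5 0.5 0.2 0.5]
scale 0.9916815555502572 0.989710978547401
[[321.12102603 264.44925114]]
```

The wrist fit has 0.2 mm residuals and agrees with the other views. Pressing wake, the large round key at (261,108).

```bash
cat >> h.py <<'E'
PT=np.array([.6306,-.2080]);PTH=np.radians(-20.17)
def keypos(k): 
    a=np.array(KEYS[k])/1000;c,s=np.cos(PTH),np.sin(PTH);return PT+np.array([c*a[0]-s*a[1],s*a[0]+c*a[1]])
def press(k,hold=0.15,up=0.09):
    x,y=keypos(k);ctrl.line_to([x,y,up],down(PTH),feed=.2) ;ctrl.line_to([x,y,.055],feed=.1);ctrl.sleep(.2)
    f0=ctrl.sense()['ft_force'][2];log=[]
    for z in (.047,.0455,.044,.043,.0422,.0416,.041,.0404,.0398):
        ctrl.line_to([x,y,z],feed=.03);ctrl.sleep(.08);s=ctrl.sense();df=s['ft_force'][2]-f0;log.append((round(float(s['tcp_pos'][2]),4),round(float(df),1)))
        if df>7.5: break
    ctrl.sleep(hold);ctrl.line_to([x,y,.06],feed=.1);ctrl.line_to([x,y,up],feed=.2)
    print(k,log,ctrl.sense()['time'])
E
python3 - <<'E'
from h import *
x,y=keypos('wake');ctrl.movep([x,y,.15],down(PTH))
press('wake',up=.1)
E
```

```text
wake [(0.048, 3.9), (0.0463, 5.1), (0.046, 11.3)] 6.8333
```

Wake key hit its stop (spring at 5.1 N, then 11.3 N). Now the rack: take two wrist views of it.

```bash
python3 - <<'E'
from h import *
ctrl.gripper_open()
for i,(p,yaw) in enumerate([((0.50,0.04,0.30),.6),((0.54,0.13,0.34),.6)]):
    ctrl.movep(p,down(yaw));ctrl.sleep(.2)
    c,f=grab('wrist',f'r{i}'); np.save(f'pics/r{i}.npy',np.r_[c['xyz'],c['orientation']])
print(ctrl.sense()['time'])
E
```

```text
9.775
```

View pics/r0.png

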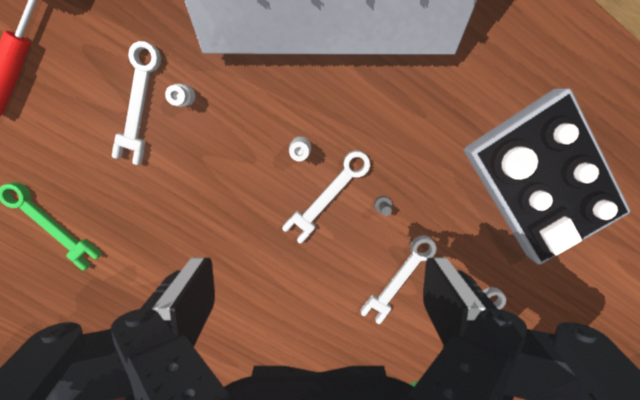

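View pics/r1.png

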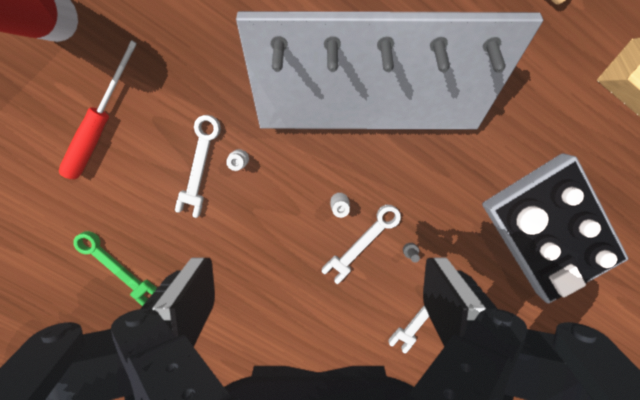

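View r1 shows all five pegs at rows about 38–72, columns 278, 333, 387, 440 and 493. Face corners are at about (238,13), (541,13), (260,129) and (479,129). I'll take a tighter, face-square view and extract the edges.

```bash
python3 - <<'E'
from h import *
# rough: rack fit from corners in r1
a=np.load('pics/r1.npy');c=cam('wrist');c['xyz']=a[:3];c['R']=R.from_quat(a[3:]).as_matrix()
f=cv2.imread('pics/r1.png')
lo=onz(c,[(260.5,129.5),(479.5,129.5)],.030);hi=onz(c,[(237.5,13),(541.5,13)],.1357)
print(lo,hi,np.linalg.norm(lo[0]-lo[1]),np.linalg.norm(hi[0]-hi[1]))
d=(lo[0]-lo[1])+(hi[0]-hi[1]);yaw=np.arctan2(d[1],d[0])-np.pi/2;print('yaw',np.degrees(yaw))
X=np.array([np.cos(yaw),np.sin(yaw)]);print('mid diff along x', ((hi-lo)[:,:2]@X), 'expect .1061?')
feet=onz(c,[(278,40),(333,40),(387,40),(440,40),(493,40)],.118);print(feet.round(4),np.linalg.norm(np.diff(feet,axis=0),axis=1))
cv2.imwrite('pics/r1c.png',cv2.resize(f[0:140,225:555],None,fx=2.4,fy=2.4,interpolation=cv2.INTER_CUBIC))
# IK check for hanging, centre peg
X3=np.r_[X,0];n=(-X3+[0,0,1])/2**.5;u=(X3+[0,0,1])/2**.5
for sgn in(1,-1):
  Rm=np.c_[sgn*u,np.cross(-n,sgn*u),-n]
  for i in range(5):
    p=feet[i]-.055*u+.005*n;q=R.from_matrix(Rm).as_quat()
    j=ctrl.ik(p,q);j2=ctrl.ik(p+.06*n,q);print(sgn,i,None if j is None else j.round(2),None if j2 is None else j2.round(2))
E
```

```text
[[ 0.52070481  0.20444646  0.03      ]
 [ 0.67432956 -0.02067367  0.03      ]] [[0.61345456 0.26582012 0.1357    ]
 [0.76276552 0.04703096 0.1357    ]] 0.2725429068416154 0.26488197368821836
yaw 34.31068553261855
mid diff along x [0.11120577 0.11121125] expect .1061?
[[0.6158 0.2278 0.118 ]
 [0.6448 0.1853 0.118 ]
 [0.6732 0.1437 0.118 ]
 [0.7011 0.1028 0.118 ]
 [0.7291 0.0618 0.118 ]] [0.05139625 0.05046277 0.04952923 0.04953018]
1 0 [ 0.03  0.14  2.24  1.42  0.39 -0.27] [-0.03 -0.04  2.32  1.19  0.47 -0.05]
1 1 [-0.07  0.19  2.19  1.36  0.46 -0.27] [-0.14  0.01  2.26  1.18  0.54 -0.12]
1 2 [-0.16  0.23  2.13  1.3   0.53 -0.28] [-0.23  0.08  2.2   1.15  0.6  -0.16]
1 3 [-0.23  0.29  2.06  1.25  0.58 -0.28] [-0.3   0.14  2.13  1.13  0.66 -0.19]
1 4 [-0.29  0.34  1.98  1.2   0.63 -0.27] [-0.36  0.21  2.05  1.1   0.71 -0.2 ]
-1 0 None None
-1 1 None None
-1 2 None None
-1 3 None None
-1 4 None None
```

View pics/r1c.png

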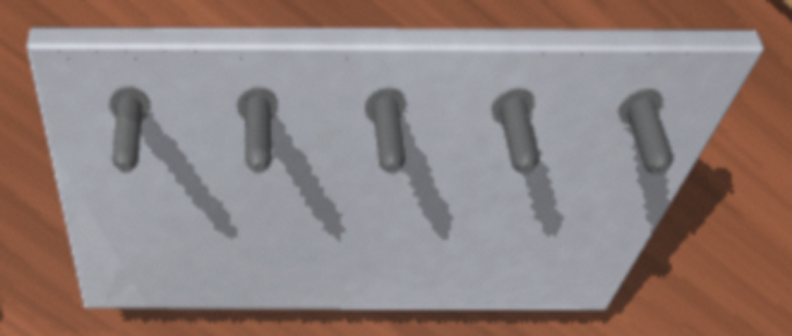

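Hang poses are reachable for all five pegs, and the foot spacing (49.5–51.4 mm) matches 50. Next, a tilted view square to the face for accurate peg positions.

```bash
cat >> h.py <<'E'
def rackaxes(yaw):
    X=np.array([np.cos(yaw),np.sin(yaw),0]);Z=np.array([0,0,1.]);n=(Z-X)/2**.5;u=(Z+X)/2**.5
    return u,np.cross(n,u),n   # x up, y left, z out
def hangq(yaw):
    u,y,n=rackaxes(yaw);return R.from_matrix(np.c_[u,np.cross(-n,u),-n]).as_quat()
E
python3 - <<'E'
from h import *
yaw=np.radians(34.3);u,y,n=rackaxes(yaw);p=np.array([.673,.1437,.118])-.055*u+.17*n
ctrl.movep(p,hangq(yaw));ctrl.sleep(.3);s=ctrl.sense();print(p,s['tcp_pos'],s['time'],s['joints'].round(2))
c,f=grab('wrist','r2');np.save('pics/r2.npy',np.r_[c['xyz'],c['orientation']])
fe=np.array([.673,.1437,.118]);print(proj(c,[fe,fe+.035*n,fe+.05*y,fe-.1*y]))
E
```

```text
[0.54156857 0.05404355 0.19931728] [0.54239372 0.05445591 0.2003271 ] 11.075 [-0.37 -0.21  2.29  0.94  0.81  0.01]
[[319.29274566 113.67402645]
 [319.40292753 116.44317664]
 [260.4044609  113.51683752]
 [437.01601825 113.98826206]]
```

View pics/r2.png

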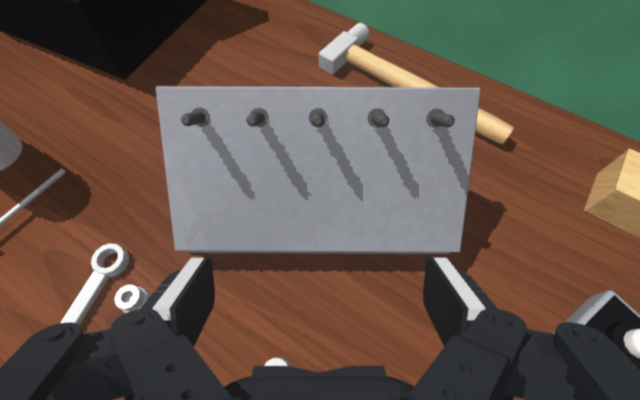

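```bash
python3 - <<'E'
from h import *
f=cv2.imread('pics/r2.png')
cv2.imwrite('pics/r2c.png',cv2.resize(f[80:150,150:485],None,fx=2.38,fy=2.38*1.0,interpolation=cv2.INTER_CUBIC))
g=cv2.cvtColor(f,cv2.COLOR_BGR2GRAY)
m=((g<75).astype(np.uint8)*255);m[:100]=0;m[140:]=0;m[:,:165]=0;m[:,465:]=0
for i,st,ce,mm in comps(m,20,1000): print(st,ce.round(1))
print(g[118,160:240]);print(g[100:140,318])
E
```

```text
[184 112  24  14 215] [196.6 118.8]
[249 112  17  14 143] [258.6 119.4]
[312 113  13  14  72] [319.7 120.9]
[372 117  17  10  79] [379.6 122.5]
[430 117  24  10 125] [439.9 122.5]
[150 153 152 153 152 151 152 151 152 153 154 155 154 154 155 157 154 153
 154 152 143 110  96  90  89  90  91  86  72  61  53  50  49  48  47  49
  46  47  47  47  45  44  43  42  46  63  86  91  92 104 136 149 152 152
 151 152 152 152 151 152 150 152 152 152 152 151 151 152 150 151 151 150
 150 150 150 151 150 151 151 151]
[152 154 154 152 152 152 149 139 112  95  91  89  84  80  81  83  83  83
  84  84  86  86  83  76  59  52  63  92 112 116 112 112 127 143 149 150
 150 149 149 149]
```

View pics/r2c.png

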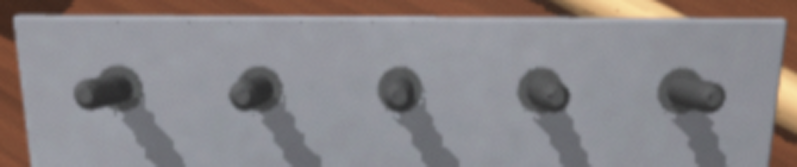

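```bash
python3 - <<'E'
from h import *
def C(k):
    a=np.load(f'pics/{k}.npy');c=cam('wrist');c['xyz']=a[:3];c['R']=R.from_quat(a[3:]).as_matrix();return c
c1,c2=C('r1'),C('r2')
F1=[(279.2,43.3),(332.5,43.8),(386.3,43.8),(439.6,44.6),(492.5,44.6)]
F2=[(201.3,117),(259.2,117),(318,117),(376.9,117.8),(436.6,117.8)]
T1=[(276.7,67),(332.5,67),(388,67),(443.5,67.5),(499.5,67.5)]
T2=[(186,120),(251.3,120),(318,120),(384,120.8),(449.6,121)]
P=[];
for a,b in zip(F1,F2): p,e=tri(c1,a,c2,b);P.append(p);print(p.round(4),round(e,4))
Q=[]
for a,b in zip(T1,T2): p,e=tri(c1,a,c2,b);Q.append(p);print('tip',p.round(4),round(e,4))
P=np.array(P);Q=np.array(Q)
print(np.linalg.norm(np.diff(P,axis=0),axis=1),np.linalg.norm(Q-P,axis=1),(Q-P).mean(0))
d=P[0]-P[4];yaw=np.arctan2(-d[0],d[1]);print('yaw feet',np.degrees(yaw));d=Q[0]-Q[4];print('yaw tips',np.degrees(np.arctan2(-d[0],d[1])))
u,y,n=rackaxes(yaw);print('n',n,((Q-P).mean(0))/np.linalg.norm((Q-P).mean(0)))
print('centre foot',P.mean(0),Q.mean(0)-.032*n)
# ray casting of r2 onto z=.118+ plane at face
print('r2 @z.118',onz(c2,F2,.118).mean(0),'r1',onz(c1,F1,.118).mean(0))
# lower edge corners r2
lo=onz(c2,[(176,251.5),(461.5,252)],.03);print(lo,np.linalg.norm(lo[0]-lo[1]));print('centre from lower edge',lo.mean(0)+.125*u)
E
```

```text
[0.6143 0.2255 0.116 ] 0.0005
[0.6418 0.1839 0.1172] 0.0002
[0.67   0.1425 0.1176] 0.0009
[0.6976 0.1009 0.1177] 0.0011
[0.7259 0.0595 0.1176] 0.0003
tip [0.5951 0.2137 0.1387] 0.0006
tip [0.6233 0.1723 0.1389] 0.0008
tip [0.6519 0.1307 0.1387] 0.0003
tip [0.6799 0.089  0.1383] 0.0008
tip [0.7082 0.0474 0.1383] 0.0006
[0.04984435 0.05012377 0.04991134 0.05011636] [0.03198125 0.03088147 0.03012881 0.02963565 0.02984566] [-0.01824817 -0.01184279  0.02136466]
yaw feet 33.90354648756344
yaw tips 34.23227996951212
n [-0.5868829  -0.39442168  0.70710678] [-0.59847886 -0.38840376  0.70068936]
centre foot [0.66992474 0.14245901 0.11720448] [0.67045682 0.14323771 0.11594173]
r2 @z.118 [0.66926283 0.14205883 0.118     ] r1 [0.66996255 0.14228793 0.118     ]
[[ 0.52139574  0.20340714  0.03      ]
 [ 0.67336179 -0.01908335  0.03      ]] 0.26943588505474747
centre from lower edge [0.67073913 0.1414646  0.11838835]
```

Peg measurements agree: spacing 49.8–50.1 mm, centre foot (0.670, 0.1424, 0.1175), yaw about 34.1°. Now a spanner finder, starting with the one at top pixel (318,212).

```bash
cat >> h.py <<'E'
RY=np.radians(34.1);RU,RYY,RN=rackaxes(RY);FC=np.array([.670,.1424,.1175])
def foot(i): return FC+(3-i)*.05*RYY
def spanners(c,f,v=120,region=None,lo=60):
    """all white spanner-like blobs: hole centre, heading on bench"""
    m=white(f,v,60);out=[]
    cs,hh=cv2.findContours(m,cv2.RETR_CCOMP,cv2.CHAIN_APPROX_NONE)
    for i,ct in enumerate(cs):
        if hh[0][i][3]>=0 or cv2.contourArea(ct)<lo: continue
        k=hh[0][i][2];holes=[]
        while k>=0: holes.append(cs[k]);k=hh[0][k][0]
        mm=np.zeros_like(m);cv2.drawContours(mm,[ct],-1,255,-1)
        ys,xs=np.nonzero(mm);P=onz(c,np.c_[xs,ys],.0065)[:,:2];mu=P.mean(0)
        U,S,V=np.linalg.svd(P-mu,full_matrices=False);d=V[0]*np.sign(V[0,0]);t=(P-mu)@d;w=(P-mu)@V[1]
        L=np.ptp(t);W=np.ptp(w)
        if not(.11<L<.17 and W<.05): continue
        h=None
        if holes:
            M=cv2.moments(max(holes,key=cv2.contourArea))
            if M['m00']>0: h=onz(c,(M['m10']/M['m00'],M['m01']/M['m00']),.0065)[0,:2]
        out.append(dict(mu=mu,yaw=np.arctan2(d[1],d[0]),L=L,W=W,hole=h,tip=mu+d*t.max(),px=(xs.mean(),ys.mean()),row=(ys.min(),ys.max())))
    return out
def lookpose(ring,yaw,z=.20,back=.10):
    d=np.array([np.cos(yaw),np.sin(yaw)]);p=np.asarray(ring)-back*d;return [p[0],p[1],z],down(yaw)
E
python3 - <<'E'
from h import *
print(R.identity() and '')
for n in('top','scene'):
    c=cam(n);f=cv2.imread(f'pics/{n}0.png')
    for s in spanners(c,f): print(n,{k:(np.round(v,3) if v is not None else None) for k,v in s.items()})
for i in range(1,6): print(i,foot(i).round(4))
s=[s for s in spanners(cam('top'),cv2.imread('pics/top0.png')) if abs(s['mu'][1])<.05][0]
d=np.array([np.cos(s['yaw']),np.sin(s['yaw'])])
p,q=lookpose(s['mu']+.058*d,s['yaw']);ctrl.movep(p,q);ctrl.sleep(.2)
c,f=grab('wrist','s2');
for s in spanners(c,f,lo=500): print('wrist',{k:(np.round(v,4) if v is not None else None) for k,v in s.items()})
print(ctrl.sense()['tcp_pos'],ctrl.sense()['time'])
E
```

```text
top {'mu': array([ 0.415, -0.284]), 'yaw': np.float64(0.208), 'L': np.float64(0.141), 'W': np.float64(0.034), 'hole': array([ 0.467, -0.273]), 'tip': array([ 0.482, -0.27 ]), 'px': array([410.451, 224.409]), 'row': array([203, 248])}
top {'mu': array([0.428, 0.253]), 'yaw': np.float64(0.276), 'L': np.float64(0.142), 'W': np.float64(0.034), 'hole': array([0.48 , 0.267]), 'tip': array([0.495, 0.272]), 'px': array([236.489, 224.613]), 'row': array([203, 248])}
top {'mu': array([ 0.42 , -0.146]), 'yaw': np.float64(0.038), 'L': np.float64(0.141), 'W': np.float64(0.033), 'hole': array([ 0.473, -0.144]), 'tip': array([ 0.489, -0.143]), 'px': array([365.613, 223.907]), 'row': array([202, 247])}
top {'mu': array([0.462, 0.002]), 'yaw': np.float64(-0.114), 'L': np.float64(0.141), 'W': np.float64(0.034), 'hole': array([ 0.515, -0.005]), 'tip': array([ 0.53 , -0.006]), 'px': array([317.258, 211.719]), 'row': array([190, 235])}
scene {'mu': array([0.426, 0.249]), 'yaw': np.float64(0.282), 'L': np.float64(0.147), 'W': np.float64(0.036), 'hole': array([0.476, 0.264]), 'tip': array([0.494, 0.269]), 
[... 1435 characters left out ...]
'L': np.float64(0.1433), 'W': np.float64(0.0363), 'hole': array([ 0.4735, -0.1445]), 'tip': array([ 0.4894, -0.1443]), 'px': array([481.9822, 146.5802]), 'row': array([ 75, 226])}
wrist {'mu': array([ 0.4177, -0.2837]), 'yaw': np.float64(0.1646), 'L': np.float64(0.1429), 'W': np.float64(0.0232), 'hole': None, 'tip': array([ 0.4823, -0.273 ]), 'px': array([629.8938, 136.6284]), 'row': array([ 65, 215])}
wrist {'mu': array([4.673e-01, 3.000e-04]), 'yaw': np.float64(-0.1186), 'L': np.float64(0.1431), 'W': np.float64(0.0339), 'hole': array([ 0.5151, -0.0053]), 'tip': array([ 0.5315, -0.0074]), 'px': array([320.8441, 117.5049]), 'row': array([ 43, 201])}
[0.41985994 0.00691621 0.19975539] 12.7417
```

View pics/s2.png

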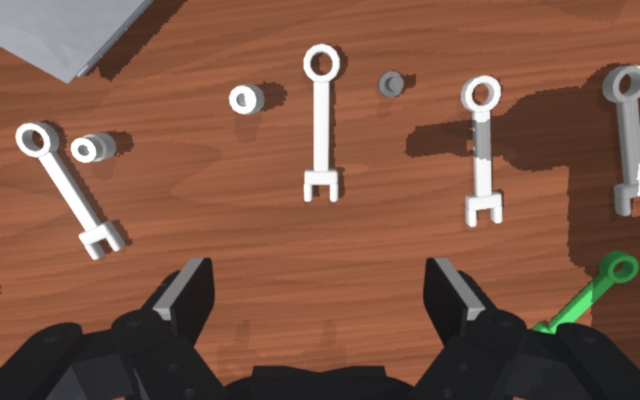

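All spanners measure 143 mm long, and the wrist hole positions agree with the top view within about 2 mm. Spanner at (321,117), hole (0.515, -0.005), has its neighbours clear. Grasp it.

```bash
cat >> h.py <<'E'
ZG=.006
def grasp(hole,yaw,x=-.055,squeeze=60):
    d=np.array([np.cos(yaw),np.sin(yaw)]);p=np.asarray(hole)+x*d
    ctrl.movep([p[0],p[1],.12],down(yaw));ctrl.line_to([p[0],p[1],.04],feed=.2);ctrl.line_to([p[0],p[1],ZG],feed=.06)
    s=ctrl.sense();print('down',s['tcp_pos'].round(4),s['ft_force'].round(2))
    ctrl.clamp(squeeze);s=ctrl.sense();print('clamped',s['tcp_pos'].round(4),s['gripper_width'],s['ft_force'].round(2))
    ctrl.line_to([p[0],p[1],.12],feed=.12);ctrl.line_to([p[0],p[1],.22],feed=.25);ctrl.sleep(.1);s=ctrl.sense();print('up',s['gripper_width'],s['ft_force'].round(2),s['time'])
E
python3 - <<'E'
from h import *
grasp([.5151,-.0053],-.1186)
grab('wrist','g2')
E
```

```text
down [0.4604 0.0012 0.0057] [ 0.33 -0.16  0.04]
clamped [0.4608 0.0012 0.0064] 0.011331205622005349 [-0.88 -0.11  2.68]
up 0.011513668044478138 [-0.5   0.56 -2.64] 16.875
```

View pics/g2.png

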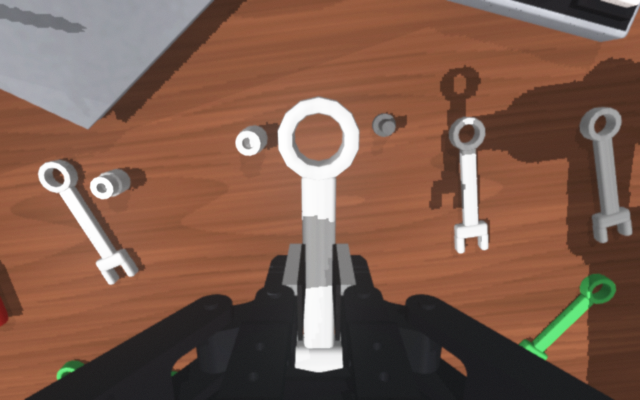

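The spanner is held straight, with the ring at (318,140). Now measure the hole in the tool frame.

```bash
cat >> h.py <<'E'
def heldring(c,f,s,zt=0.0):
    """hole centre & size of held spanner in tool frame on tool plane z=zt"""
    T=R.from_quat(s['tcp_rot']).as_matrix();m=white(f,120,60)
    cs,hh=cv2.findContours(m,cv2.RETR_CCOMP,cv2.CHAIN_APPROX_NONE);best=None
    for i,ct in enumerate(cs):
        if hh[0][i][3]<0 or cv2.contourArea(ct)<800: continue
        ell=cv2.fitEllipse(ct)
        if not(.75<ell[1][0]/ell[1][1]): continue
        d=ray(c,[ell[0]])[0];o=T.T@(c['xyz']-s['tcp_pos']);dl=T.T@d;P=o+dl*((zt-o[2])/dl[2])
        depth=np.linalg.norm(P-o);dia=np.mean(ell[1])*depth/c['f']
        print('hole px',np.round(ell[0],1),'axes',np.round(ell[1],1),'tool',P.round(4),'dia~',round(dia,4));best=P
    return best
E
python3 - <<'E'
from h import *
s=ctrl.sense();c,f=grab('wrist');heldring(c,f,s,-.005);heldring(c,f,s,0.);heldring(c,f,s,.005)
E
```

```text
hole px [317.8 136.8] axes [47.6 49.4] tool [ 0.0562 -0.0014 -0.005 ] dia~ 0.0186
hole px [317.8 136.8] axes [47.6 49.4] tool [ 0.0556 -0.0014  0.    ] dia~ 0.0193
hole px [317.8 136.8] axes [47.6 49.4] tool [ 0.055  -0.0014  0.005 ] dia~ 0.02
```

```bash
cat >> h.py <<'E'
HQ=hangq(RY);HT=R.from_quat(HQ).as_matrix()
def hangtcp(i,hole,h,du=0.,dy=0.): return foot(i)+h*RN+du*RU+dy*RYY-HT@np.array([hole[0],hole[1],0])
def gonear(i,hole,h=.065):
    p=hangtcp(i,hole,.13);ctrl.movep(p,HQ);ctrl.line_to(hangtcp(i,hole,h),HQ,feed=.12);ctrl.sleep(.3)
    s=ctrl.sense();print('err',(s['tcp_pos']-hangtcp(i,hole,h)).round(4),'w',s['gripper_width'],s['ft_force'].round(1),s['time'])
E
python3 - <<'E'
from h import *
gonear(4,[.0555,-.001])
c,f=grab('wrist','n2');s=ctrl.sense();h=heldring(c,f,s,0.)
ft=foot(4);print('peg foot,tip px',proj(c,[ft,ft+.035*RN]).round(1),'hole axis expected',proj(c,s['tcp_pos']+HT@[.0555,-.001,0]))
E
```

```text
err [ 0.0002 -0.0004  0.0007] w 0.011224871799273888 [-0.3 -0.1 -1.2] 19.425
hole px [315.3 137.1] axes [45.1 49.4] tool [ 0.0547 -0.002   0.    ] dia~ 0.0188
peg foot,tip px [[317.2 122.1]
 [317.1 128.2]] hole axis expected [[317.84735014 134.90688596]]
```

View pics/n2.png

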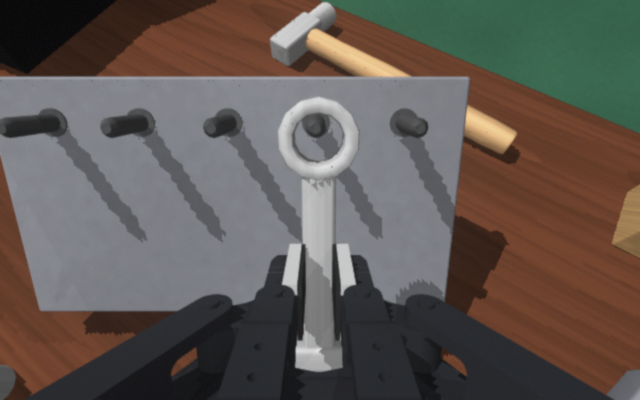

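The peg 4 tip at about (316,126) shows through the ring hole (318,138), where predicted. Lowering onto the peg.

```bash
cat >> h.py <<'E'
def lower(i,hole,hs=(.04,.03,.02,.014,.011,.009,.0075),flim=10):
    ctrl.line_to(hangtcp(i,hole,.045),HQ,feed=.1);ctrl.sleep(.1);f0=ctrl.sense()['ft_force']
    for h in hs:
        ctrl.line_to(hangtcp(i,hole,h),HQ,feed=.05);ctrl.sleep(.1);s=ctrl.sense();df=s['ft_force']-f0
        hh=(s['tcp_pos']-hangtcp(i,hole,0))@RN
        print(h,'act h',round(hh,4),'Fn',round(df@RN,1),'Fu',round(df@RU,1),'Fy',round(df@RYY,1),'w',round(s['gripper_width'],4))
        if np.linalg.norm(df)>flim: print('STOP');return False
    return True
E
python3 - <<'E'
from h import *
print(lower(4,[.0555,-.001]));print(ctrl.sense()['time'])
grab('wrist','l2')
E
```

```text
0.04 act h 0.04 Fn 1.0 Fu -0.9 Fy -0.9 w 0.0117
0.03 act h 0.0298 Fn 0.7 Fu -0.2 Fy -0.0 w 0.0117
0.02 act h 0.0199 Fn 0.6 Fu -1.9 Fy -1.2 w 0.0112
0.014 act h 0.0139 Fn 0.2 Fu -0.2 Fy -1.4 w 0.0113
0.011 act h 0.011 Fn 0.8 Fu -1.0 Fy -1.7 w 0.0115
0.009 act h 0.009 Fn 1.0 Fu -1.6 Fy -1.3 w 0.011
0.0075 act h 0.0075 Fn 1.1 Fu -0.6 Fy -0.4 w 0.0118
True
22.5917
```

View pics/l2.png

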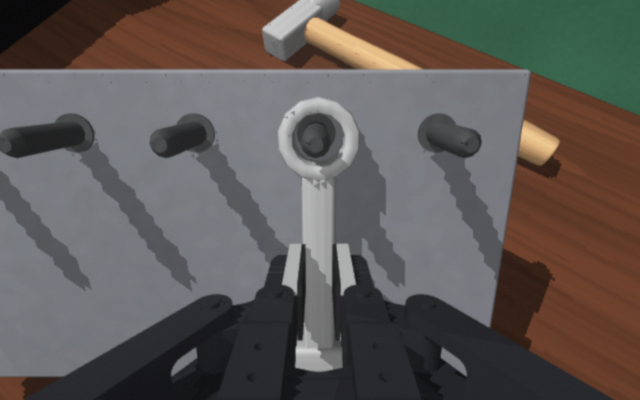

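The peg is inside the ring. Lower to contact, release and back off.

```bash
cat >> h.py <<'E'
def release(i,hole,hs=(.006,.0045,.003,.0015),flim=5):
    f0=ctrl.sense()['ft_force']
    for h in hs:
        ctrl.line_to(hangtcp(i,hole,h),HQ,feed=.03);ctrl.sleep(.1);s=ctrl.sense();fn=(s['ft_force']-f0)@RN
        hh=(s['tcp_pos']-hangtcp(i,hole,0))@RN;print('cmd',h,'act',round(hh,4),'Fn',round(fn,1))
        if fn>flim: break
    ctrl.line_to(hangtcp(i,hole,max(hh,h)),HQ,feed=.03)
    ctrl.gripper_open();ctrl.sleep(.2);s=ctrl.sense();print('open',s['gripper_width'],s['ft_force'].round(1))
    ctrl.line_to(hangtcp(i,hole,.10),HQ,feed=.15);ctrl.sleep(.2);print(ctrl.sense()['time'])
E
python3 - <<'E'
from h import *
release(4,[.0555,-.001]);grab('wrist','q2')
E
```

```text
cmd 0.006 act 0.007 Fn 16.0
open 0.08551233767575636 [ 0.6 -0.5 -0.4]
25.1167
```

View pics/q2.png

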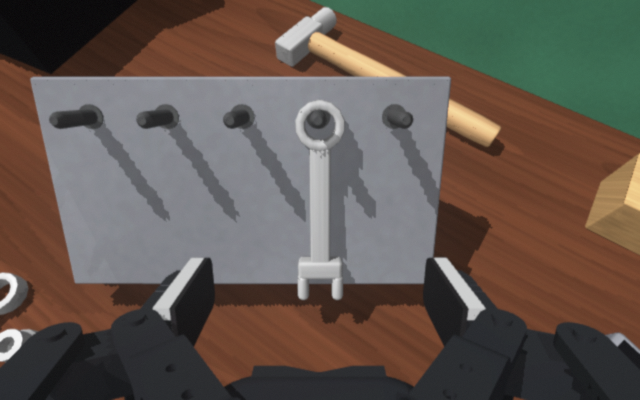

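Spanner hangs on peg 4 at (318,125), flat to the face. Next: the left one (hole near (0.479, 0.268)) to peg 1.

```bash
sed -i 's/^ZG=.006/ZG=.0075/' h.py; cat >> h.py <<'E'
def look(ring,yaw,name):
    p,q=lookpose(ring,yaw);ctrl.movep(p,q);ctrl.sleep(.2);c,f=grab('wrist',name);S=[s for s in spanners(c,f,lo=500) if s['hole'] is not None]
    for s in S: print('cand px',np.round(s['px']),'hole',s['hole'].round(4),'yaw',round(s['yaw'],3),'L',round(s['L'],4),'W',round(s['W'],4))
    if not S: return None
    b=min(S,key=lambda s:np.linalg.norm(s['hole']-ring));print('moved',np.linalg.norm(b['hole']-ring).round(4),ctrl.sense()['time']);return b
E
python3 - <<'E'
from h import *
b=look(np.array([.4788,.2685]),.287,'s1')
if np.linalg.norm(b['hole']-[.4788,.2685])<.006: 
    grasp(b['hole'],b['yaw']);s=ctrl.sense();c,f=grab('wrist','g1');heldring(c,f,s,.0015)
E
```

```text
cand px [321. 114.] hole [0.4793 0.266 ] yaw 0.281 L 0.1432 W 0.0331
moved 0.0025 27.025
down [0.4263 0.2506 0.0072] [-0.13  0.53  0.4 ]
clamped [0.4267 0.2508 0.0079] 0.011117499302023609 [-1.77 -0.06  3.92]
up 0.011318082296971649 [-0.58 -1.04 -1.53] 31.15
hole px [318.1 137. ] axes [47.2 48.3] tool [ 0.0557 -0.0011  0.0015] dia~ 0.0192
```

View pics/g1.png

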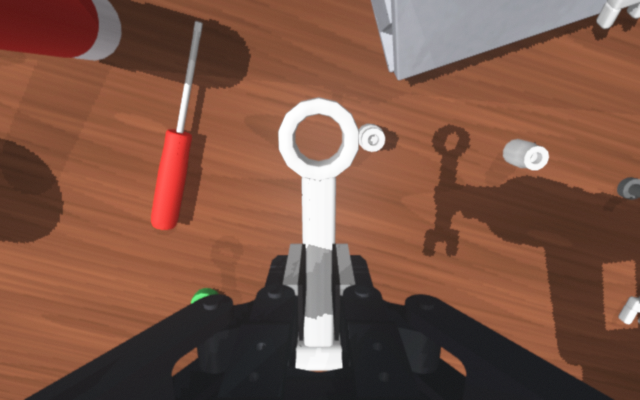

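```bash
cat >> h.py <<'E'
def hang(i,hole,name):
    gonear(i,hole);grab('wrist',name+'n')
    if ctrl.sense()['gripper_width']<.008: print('LOST');return
    if lower(i,hole): grab('wrist',name+'l');release(i,hole);grab('wrist',name+'q')
E
python3 - <<'E'
from h import *
hang(1,[.0556,-.001],'s1')
E
```

```text
err [ 0.0002 -0.0002  0.0007] w 0.011260532440103251 [ 0.3 -0.  -1.5] 33.5667
0.04 act h 0.0402 Fn 1.4 Fu 0.2 Fy 0.1 w 0.0108
0.03 act h 0.03 Fn 0.7 Fu -0.2 Fy 0.1 w 0.0112
0.02 act h 0.0201 Fn 1.4 Fu 0.1 Fy -0.2 w 0.011
0.014 act h 0.0141 Fn 0.9 Fu 0.7 Fy -0.3 w 0.0109
0.011 act h 0.011 Fn 0.8 Fu -0.2 Fy -1.5 w 0.011
0.009 act h 0.009 Fn 0.9 Fu 0.7 Fy 0.4 w 0.011
0.0075 act h 0.0084 Fn 20.9 Fu -0.6 Fy 0.4 w 0.0113
STOP
```

Seated on the face at h≈8.5 mm, because this one was gripped 1 mm higher. Release.

```bash
sed -i 's/\.014,\.011,\.009,\.0075),flim/.014,.0105),flim/; s/hs=(.006,.0045,.003,.0015),flim/hs=(.0095,.0085,.0075,.0065,.0055,.0045,.003,.0015),flim/' h.py; python3 - <<'E'
from h import *
release(1,[.0556,-.001],hs=(.0085,));grab('wrist','s1q')
E
```

```text
cmd 0.0085 act 0.0085 Fn -13.5
open 0.08537928437304977 [ 0.2  0.1 -0.5]
39.2
```

View pics/s1q.png

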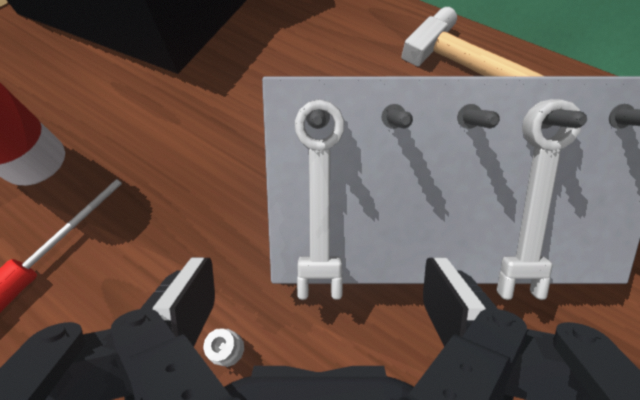

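Spanners hang on pegs 1 (318,125) and 4 (552,125). Next: the spanner near (0.4735, -0.1445), to peg 5.

```bash
python3 - <<'E'
from h import *
r=np.array([.4735,-.1445])
b=look(r,.04,'s3')
if np.linalg.norm(b['hole']-r)<.006: 
    grasp(b['hole'],b['yaw']);s=ctrl.sense();c,f=grab('wrist','g3');heldring(c,f,s,.0015)
E
```

```text
cand px [469. 125.] hole [ 0.4671 -0.2733] yaw 0.214 L 0.1433 W 0.0363
cand px [321. 113.] hole [ 0.4734 -0.1448] yaw 0.042 L 0.142 W 0.0331
moved 0.0003 40.7833
down [ 0.4183 -0.147   0.0072] [-0.22  0.58  0.68]
clamped [ 0.4187 -0.1472  0.0079] 0.010631107968393151 [-0.93  0.22  4.56]
up 0.010998603025473954 [-0.21 -0.52 -1.15] 44.9083
hole px [317.8 136.7] axes [47.  49.1] tool [ 0.0556 -0.0014  0.0015] dia~ 0.0193
```

View pics/g3.png

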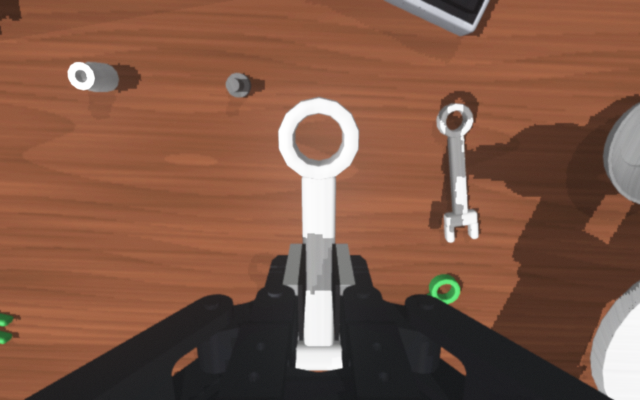

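```bash
python3 - <<'E'
from h import *
hang(5,[.0556,-.001],'s3')
E
```

```text
err [ 0.0002 -0.0004  0.0007] w 0.010849352252117996 [-0.  -0.7 -1.3] 47.0333
0.04 act h 0.04 Fn 0.4 Fu 0.9 Fy -1.9 w 0.0108
0.03 act h 0.0298 Fn 0.1 Fu 0.1 Fy -1.5 w 0.0112
0.02 act h 0.0199 Fn 0.4 Fu 0.5 Fy 0.1 w 0.0109
0.014 act h 0.0139 Fn -0.1 Fu 1.0 Fy -0.5 w 0.0113
0.0105 act h 0.0105 Fn -0.2 Fu 0.7 Fy -0.7 w 0.0112
cmd 0.0095 act 0.0095 Fn -1.1
cmd 0.0085 act 0.0086 Fn 1.5
cmd 0.0075 act 0.0085 Fn 13.9
open 0.08548731209738993 [-0.8 -0.2  0.2]
52.7167
```

```bash
ls pics | grep s3
```

```text
s3.png
s3l.png
s3n.png
s3q.png
```

View pics/s3q.png

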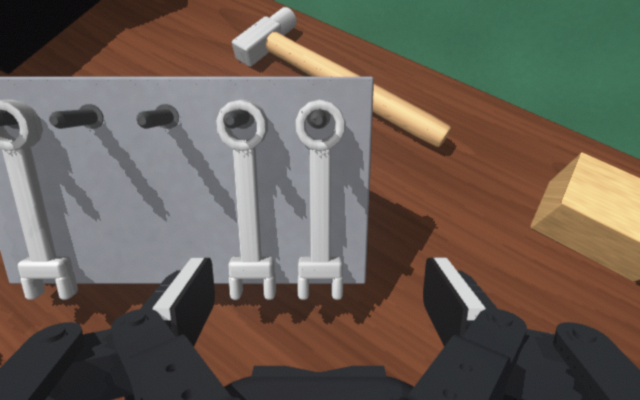

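```bash
python3 - <<'E'
from h import *
r=np.array([.4671,-.2733])
b=look(r,.214,'s4')
if np.linalg.norm(b['hole']-r)<.006: 
    grasp(b['hole'],b['yaw']);s=ctrl.sense();c,f=grab('wrist','g4');heldring(c,f,s,.0015)
E
```

```text
cand px [321. 114.] hole [ 0.4673 -0.2737] yaw 0.21 L 0.1431 W 0.0331
moved 0.0004 54.45
down [ 0.4134 -0.285   0.0072] [0.01 0.01 0.45]
clamped [ 0.4137 -0.2853  0.0079] 0.010982789383089123 [-0.73  1.2   2.7 ]
up 0.010811221153764837 [ 0.    0.7  -1.32] 58.5667
hole px [317.5 137.2] axes [47. 50.] tool [ 0.0556 -0.0014  0.0015] dia~ 0.0195
```

Pegs 1, 4 and 5 are all hanging. The fourth spanner is held straight; hang it on peg 2.

```bash
python3 - <<'E'
from h import *
gonear(2,[.0556,-.001]);s=ctrl.sense();c,f=grab('wrist','s4n');heldring(c,f,s,.0015)
E
```

```text
err [ 0.0002 -0.0003  0.0007] w 0.010677111808230905 [-0.5  0.1 -1.3] 61.1083
hole px [224.2 132. ] axes [35.7 43.8] tool [ 0.0563 -0.0379  0.0015] dia~ 0.0164
hole px [315.8 136.8] axes [45.5 49.2] tool [ 0.0545 -0.0019  0.0015] dia~ 0.019
```

View pics/s4n.png

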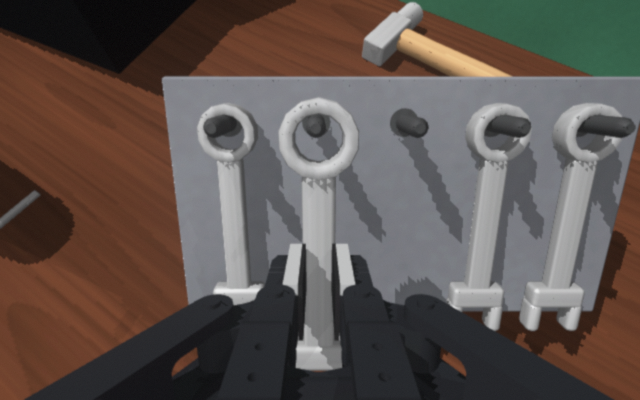

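Peg 2's tip is seen inside the ring, as it was with the first one. Lower and release.

```bash
python3 - <<'E'
from h import *
h=[.0556,-.001]
if lower(2,h): release(2,h)
p=FC-.055*RU+.2*RN;ctrl.movep(p,HQ);ctrl.sleep(.2);c,f=grab('wrist','all');np.save('pics/all.npy',np.r_[c['xyz'],c['orientation']])
grab('top','t2');grab('scene','sc2')
E
```

```text
0.04 act h 0.04 Fn 0.3 Fu -0.2 Fy -0.2 w 0.0112
0.03 act h 0.0299 Fn -1.1 Fu -0.2 Fy -0.0 w 0.0112
0.02 act h 0.0199 Fn -0.7 Fu -0.1 Fy 0.5 w 0.011
0.014 act h 0.014 Fn -1.0 Fu 0.5 Fy -0.2 w 0.011
0.0105 act h 0.0105 Fn -0.8 Fu -0.6 Fy 0.9 w 0.011
cmd 0.0095 act 0.0095 Fn 0.5
cmd 0.0085 act 0.0086 Fn 2.8
cmd 0.0075 act 0.0084 Fn 20.7
open 0.08522828318987015 [0.5 0.7 0.2]
66.7417
```

View pics/all.png

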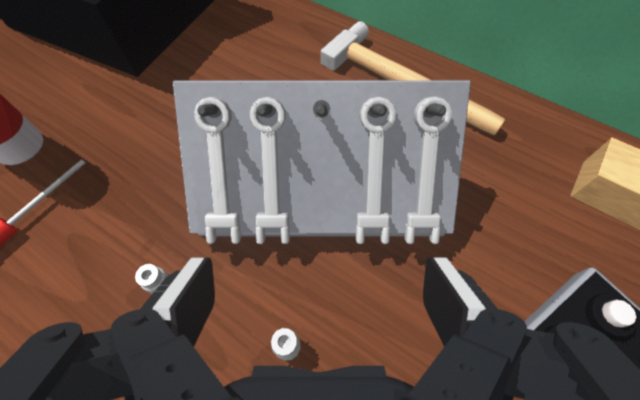

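View pics/sc2.png

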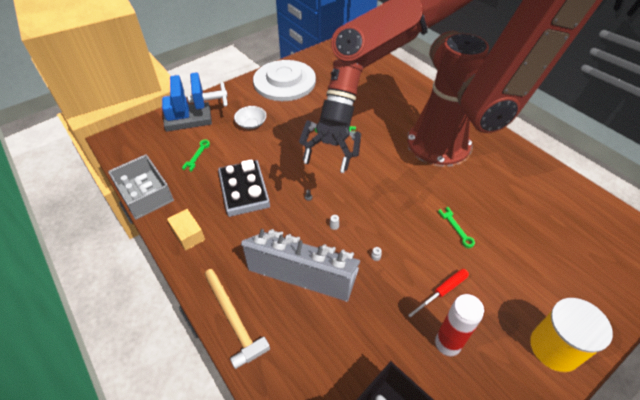

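Four spanners hang on pegs 1, 2, 4 and 5; the bench holds no other white spanner and the bystanders are in place. Quick numeric seat check, then the keys.

```bash
python3 - <<'E'
from h import *
a=np.load('pics/all.npy');c=cam('wrist');c['xyz']=a[:3];c['R']=R.from_quat(a[3:]).as_matrix();f=cv2.imread('pics/all.png')
cv2.imwrite('pics/allc.png',cv2.resize(f[75:250,165:480],None,fx=2.5,fy=2.5,interpolation=cv2.INTER_CUBIC))
g=cv2.cvtColor(f,cv2.COLOR_BGR2GRAY)
for i in(1,2,4,5): print(i,'pred hole',proj(c,foot(i)+.0065*RN-.004*RU).round(1),'rim',proj(c,[foot(i)+.0065*RN-.004*RU+.016*RYY,foot(i)+.0065*RN-.004*RU-.016*RYY])[:,0].round(1))
ctrl.clamp(20)
x,y=keypos('right');ctrl.movep([x,y,.16],down(PTH))
press('right')
c,f=grab('top','t3');print(ctrl.sense()['time'])
E
```

```text
1 pred hole [[212. 113.]] rim [194.4 229.6]
2 pred hole [[266.9 113. ]] rim [249.4 284.6]
4 pred hole [[377.1 113. ]] rim [359.4 394.7]
5 pred hole [[432.2 113. ]] rim [414.6 449.9]
right [(0.0481, 3.0), (0.0463, 3.9), (0.046, 8.8)] 72.7667
72.8167
```

View pics/allc.png

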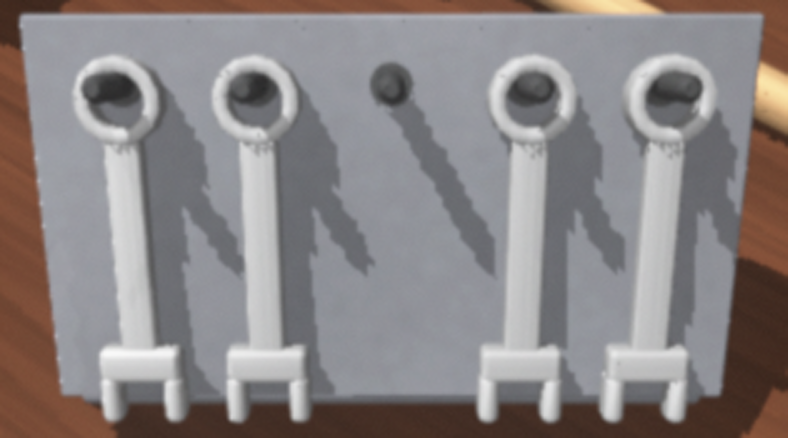

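The rings match the home prediction: peg 1 at (211.8,114.6) against (212,113), width 34.8 px against 35.2. The right key stopped at the same height as wake did. Continue.

```bash
sed -i 's/df>7.5/df>10/' h.py; python3 - <<'E'
from h import *
press('left');press('middle');press('right');press('lock',hold=2.3)
p=ctrl.sense()['tcp_pos'];ctrl.line_to([p[0]-.08,p[1],.25],feed=.2);ctrl.sleep(.2)
c,f=grab('wrist','end1');grab('scene','sc3');print(ctrl.sense()['time'])
p=FC-.055*RU+.2*RN;ctrl.movep(p,HQ);ctrl.sleep(.2);c,f=grab('wrist','end2')
E
```

```text
left [(0.0481, 2.7), (0.0463, 4.0), (0.046, 9.2), (0.046, 11.9)] 76.475
middle [(0.0481, 3.5), (0.0463, 4.6), (0.046, 9.8), (0.046, 13.3)] 79.8583
right [(0.0481, 3.3), (0.0463, 4.3), (0.046, 9.0), (0.0459, 12.6)] 83.2417
lock [(0.048, 3.4), (0.0462, 5.0), (0.046, 10.3)] 88.45
89.7917
```

View pics/end1.png

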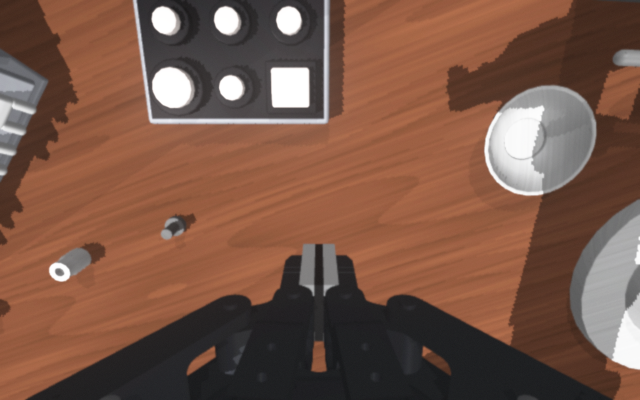

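View pics/end2.png

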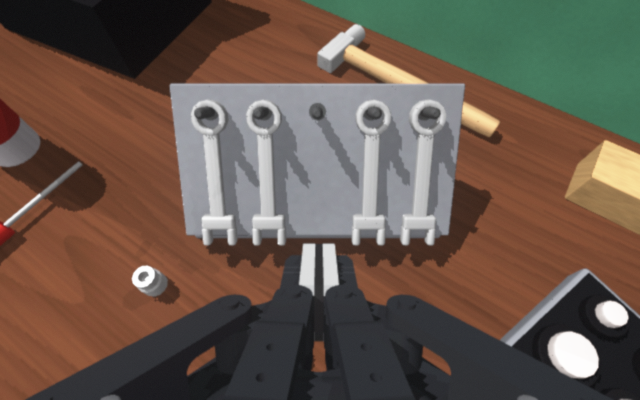

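All keys are up again (six white tops in end1), and all four spanners still hang at (208,116), (263,116), (372,116) and (428,116). Every key stopped at the same height (TCP 0.046). Handing in.

```bash
python3 - <<'E'
from h import *
ctrl.sleep(.5);print(ctrl.close_job(),ctrl.sense()['time'])
E
```

```text
the job is handed in; nothing more can be done
the job is handed in; nothing more can be done
```

I finished the whole sequence and handed the job in at about 91 s of the 210 s allowed. The system reports no verdict.

**What I did:**
- I pressed the wake key.
- I found four steel spanners on the bench and no fifth. The three green look-alikes were left alone.
- I hung the four on pegs 4, 1, 5 and 2, pushing each against the face before letting go.
- I pressed right, left, middle and right in the far row, then held the square key for about 2.3 s.

**Last checks:**
- **Spanners:** All four still hang flat, one to a peg. The peg 1 ring sits within 2 pixels of where a ring pushed home should be.
- **Keys:** All six are up again. Every press ended at the same hard stop, with 9–13 N on it. The first press of the right key read a little lower than the others, at 8.8 N, but reached that same stop.
- **Surroundings:** The bystanders in view had not visibly moved, and the small middle key was never touched.

**What disagreed:**
- **Key height:** The keys met the finger tips about 4 mm higher than the stated sizes suggest. I judged the presses by the hard stop instead.
- **Camera views:** The top and scene cameras differed by 3–4 mm, so I relied on the wrist camera, which was consistent to a fraction of a millimetre.
- **Peg 1:** The ring met the face about 1 mm early and stopped my lowering routine, so I released that one in a separate step.

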